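# Put the bead case away in its bay

### The job

Shut the lid of the open compartment case on the table, then slide the case endways into the empty bay in front of the paint stand until it is fully home against the back of the bay, with the lid still shut. Don't knock over or shift the loose paint bottles, glue stick, tape and jar standing around.

Things in the scene. Friction and masses are not known exactly. Their poses are not given: they have to be found in the camera images.
- case: Open compartment case, clear plastic with beads: 150 mm long (its x), 110 wide (y), 30 high, 34 with lid shut, corners rounded to 10 mm, 0.3 to 0.6 kg, loose on the table; too wide to grip, so push its sides and ends. Origin: centre of underside, z up. At the start x points roughly to the robot's left (+y) and the lid's hinge is on the far side. Either end may go in first.
- case_lid (a joint): Lid angle: 0 shut, 1.57 upright, 1.95 its stop. Clear panel 146 x 106 x 4 mm, 0.06 kg, hinged along the top edge of the case's -y side (y = -55 mm, z = 30 mm in the case's frame). It starts past upright, leaning back over the -y side; tipped forward past upright it falls shut by itself in about a second. No latch.
- lid_edge (a point): Middle of the lid's free edge, 108 mm from the hinge line; with the lid leaning back it stands about 135 mm above the table.
- bay: Empty bay: fixed plywood case holder, outside 156 mm deep (its x), 133 wide (y), 49 high; inside 115 wide, 40 high, 147 deep to the back wall; 9 mm walls and roof, rounded front edges. The roof has a finger notch 60 wide, 45 deep at the front. No floor: the case slides in on the table. Origin: centre of footprint; x points into the bay. Home, the case's centre is at x = -6 mm, y = 0 here.
- bay_mouth (a point): Centre of the empty bay's open mouth (x = -78 mm in the bay's frame), 17 mm above the table; its x axis points into the bay, so the mouth faces -x, roughly to the robot's right. With the case home its outer end projects 3 mm from the mouth.
- bay_full: The other bay, same make, size and orientation, fixed right beside the empty one (on either side of it); a shut case of the same kind fills it, seen through its finger notch. Leave it.
- stand: Fixed stepped plywood paint stand, 120 mm deep (x), 267 mm wide (y), 220 mm high with its bottles, right behind the two bays. Origin: centre of its footprint; x points the same way as the bays'.
- paint_a: Bystander: paint bottle, 38 mm across, 125 mm tall, standing beside the bays, on their far side. Origin: centre of its foot.
- glue_stick: Bystander: white glue stick, 29 mm across, 95 mm tall, standing beside the bays on the robot's side. Origin: centre of its foot.
- paint_b: Bystander: paint bottle, 38 mm across, 125 mm tall, standing beyond the case's path, towards the far side of the table. Origin: centre of its foot.
- paint_c: Bystander: paint bottle, 42 mm across, 110 mm tall, standing to the right of the case. Origin: centre of its foot.
- tape: Bystander: roll of tape lying flat beside the bays on the robot's side, behind the glue stick, 96 mm across, 24 mm high. Origin: centre of its underside.
- paint_jar: Bystander: squat glass jar, 64 mm across, 65 mm tall, on the robot's right. Origin: centre of its foot.
There are look-alikes about, which are no part of the job. Leave any purple look-alike of the case alone.

How it is judged:
By the outcome, as a careful person would: the job done as asked, in the order asked, and still so for the second after the job is handed in, with the robot touching nothing.
It also fails if it takes over 72 s, if anything falls off the work surface, if the arm or the gripper's body presses on something with over 40 N, if the wrist force passes 120 N, or if a joint passes its speed limit or range.

### The arm

A 6-joint arm with a two-finger parallel gripper is mounted at the origin on the work surface. World frame = base frame: x ahead of the robot, y to its left, z up, the work surface at z = 0. Lengths are in mm, angles in rad, forces in N, time in s.
With the tool pointing down it reaches from about 300 to 875 mm from the base axis. Payload 4.2 kg.
Tool frame: the origin (TCP) lies on the centre line of the jaws, within the pads' length; the fingertips stand 17 mm ahead of it and the grasp point (between the pads) lies 2 mm behind it; z points along the fingers, y is the line along which they close (so a half turn about z gives the same grasp; the last joint's range is limited). The gripper opens to 85 mm and grips with 20 to 120 N. Pads are 22 mm wide; open, the fingers measure 114 mm over their backs; the gripper's body (76 mm by 85 mm) begins 54 mm behind the grasp point. The pads swing forward as they close: fully open they stand 13 mm farther back than shut.
Start: joints at [1.15, 0.32, 1.565, -0, 1.257, -0.02], TCP at [224.343, 529.446, 212.638] pointing down, gripper open.
Joint ranges: [-3.11, 3.11], [-0.84, 2.01], [0.21, 2.61], [-1.34, 4.49], [0.05, 2.63], [-2.56, 2.56]. Speed limits (rad/s): [2.57, 2.57, 3.14, 3.14, 3.14, 3.14].

### API

Orientations are given as a unit quaternion [x, y, z, w].
In Python, from bench import r, claw, solve_ik, vision, workorder, readout gives the robot as it stands. Calls block until the motion is done:
- r.goto(position, orientation): joint-space move of the TCP to a pose.
- r.servo_line(position, orientation=None, rate=150, stop_force=None): straight line of the TCP; orientation=None keeps the orientation; rate is the mean speed in mm/s. With stop_force (N) it stops when the force on the tool has changed by that much, and returns True; else False.
- r.move_joints(angles): joint-space move.
- claw.command_gripper(opening): finger opening in mm; the grip force is fixed at half the most; returns when the fingers have stopped.
- r.wait(seconds).
- solve_ik(position, orientation): joint angles nearest the present ones, or None.
- vision.read_camera(name): name is "side" or "top"; returns a dict with "pixels" (384x512x3 uint8, blue, green, red), "fx", "fy", "cx", "cy" (pixels), "k1" (the pictures are not rectified: a ray, as slopes to the right and down, at radius r is drawn at 1 + k1 r^2 times it, then the intrinsics apply), "xyz" and "attitude" of the camera in the world. Camera axes: x right, y up, looking along -z (the intrinsics and any distortion apply to the point x, -y, -z); pixel columns grow to the right and rows downward; lengths in mm; the calibration is good to about 2 mm. A picture is of the moment at which its call begins. There is no depth.
A pose or a line that the arm cannot do raises r.Unreachable and nothing moves.
- workorder.sign_off(): hands the job in; it is judged then, once.
Readings, each from a call of its own:
- readout.get_time(): time.
- readout.get_q(): joint angles.
- readout.get_joint_vel(): joint speeds.
- readout.get_joint_efforts(): joint torques, N m.
- readout.get_tool_pos(): TCP position.
- readout.get_tool_rot(): TCP orientation.
- readout.get_wrist_force(): force on the tool from outside, world axes, zero at the start.
- readout.get_ft_torque(): the same for the moment, N m.
- readout.get_finger_gap(): finger opening in mm.
- readout.get_grip_force(): force on a finger pad.
Only numpy, scipy, OpenCV 4.12 (cv2) and the standard library are available. Lean on these libraries where they do the work, as an engineer would, in place of code of your own. Each camera call takes 0.05 s, during which the arm holds its last target. There are 200 camera calls.

## Working session

There is one attempt and no reset: what is moved stays moved. The work goes in short steps, each a Python script; the robot and the scene stay as the last script left them, time stands still between calls to the robot, and variables do not carry over. Pictures are saved under pics/ and viewed, at most 10 in all, crops included, and the job is handed in when it is done.

```bash
ls; mkdir -p pics; python3 - <<'E'
from bench import vision,readout
import cv2
for n in("side","top"):
    d=vision.read_camera(n); cv2.imwrite(f"pics/{n}0.png",d["pixels"])
    print({k:v for k,v in d.items() if k!="pixels"})
print(readout.get_time(),readout.get_tool_rot())
E
```

```text
pics
{'fx': 399.26478381553085, 'fy': 399.26478381553085, 'cx': 257.9308729930933, 'cy': 192.37261350366637, 'k1': 0.016101106633187656, 'xyz': array([ 135.56698683, -754.48655136,  946.82455791]), 'attitude': array([ 0.34661788, -0.10915749, -0.25449037,  0.8962005 ])}
{'fx': 351.55422413038116, 'fy': 351.55422413038116, 'cx': 253.10818992566885, 'cy': 184.91418342457786, 'k1': -0.019007630099075697, 'xyz': array([ 362.30313736,  -46.36834856, 1092.29978628]), 'attitude': array([ 0.05957624, -0.08035131, -0.69817762,  0.70890221])}
0.1 [ 1.99086764e-01  9.79981550e-01 -7.70069378e-04 -1.69200624e-04]
```

View pics/side0.png

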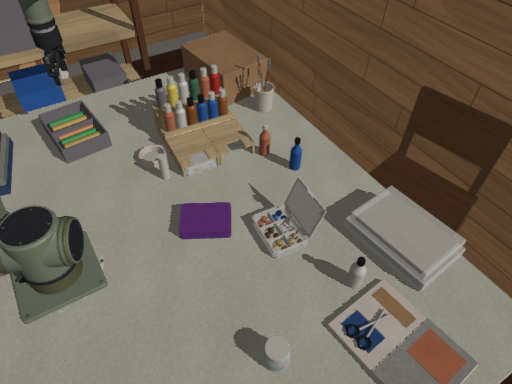

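View pics/top0.png

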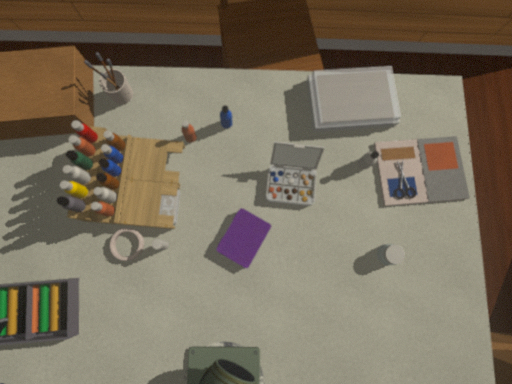

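The top view shows the case at about (291,186) with its lid leaning back at (298,156). The empty bay is the far one, with its mouth at about (180,158). The full bay is at (165,205), and the purple look-alike is at (244,238). I'll enlarge both areas.

```bash
cat > h.py <<'E'
import numpy as np, cv2
from scipy.spatial.transform import Rotation as R
from bench import r, claw, solve_ik, vision, workorder, readout
def cam(n):
    d=vision.read_camera(n); return d
def ray(d,uv):
    K=np.array([[d["fx"],0,d["cx"]],[0,d["fy"],d["cy"]],[0,0,1]])
    p=cv2.undistortPoints(np.array(uv,float).reshape(-1,1,2),K,np.array([d["k1"],0,0,0,0.])).reshape(-1,2)
    v=np.c_[p[:,0],-p[:,1],-np.ones(len(p))]
    return R.from_quat(d["attitude"]).apply(v)
def onz(d,uv,z):
    v=ray(d,uv); return d["xyz"]+v*((z-d["xyz"][2])/v[:,2])[:,None]
def tri(d1,u1,d2,u2):
    out=[]
    for a,b in zip(ray(d1,u1),ray(d2,u2)):
        A=np.c_[a,-b]; s=np.linalg.lstsq(A,d2["xyz"]-d1["xyz"],rcond=None)[0]
        p=d1["xyz"]+a*s[0]; q=d2["xyz"]+b*s[1]; out.append(np.r_[(p+q)/2,np.linalg.norm(p-q)])
    return np.array(out)
def crop(d,x,y,w,h,k,name):
    cv2.imwrite(name,cv2.resize(d["pixels"][y:y+h,x:x+w],None,fx=k,fy=k,interpolation=cv2.INTER_CUBIC))
E
python3 - <<'E'
from h import *
t=cam("top");s=cam("side")
np.save("t.npy",t);np.save("s.npy",s)
crop(t,110,90,220,150,3.6,"pics/tc.png")
crop(s,140,90,200,170,3.5,"pics/sc.png")
E
```

```text
(no output)
```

View pics/tc.png

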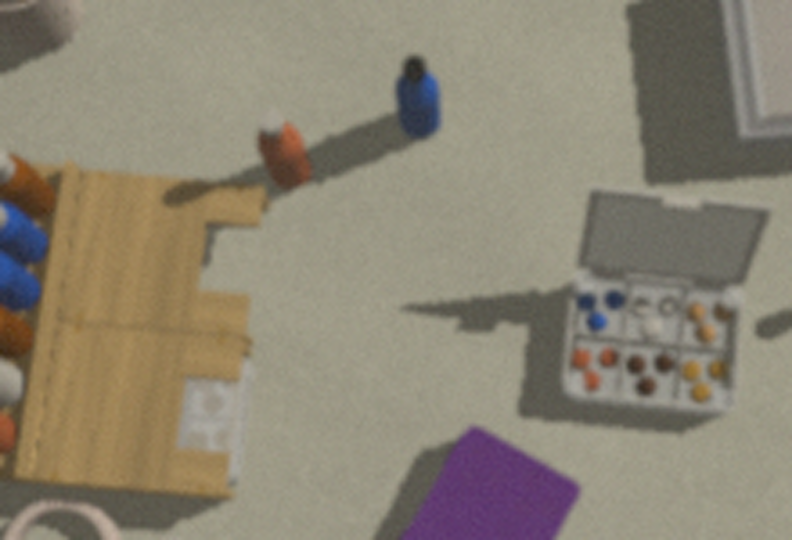

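View pics/sc.png

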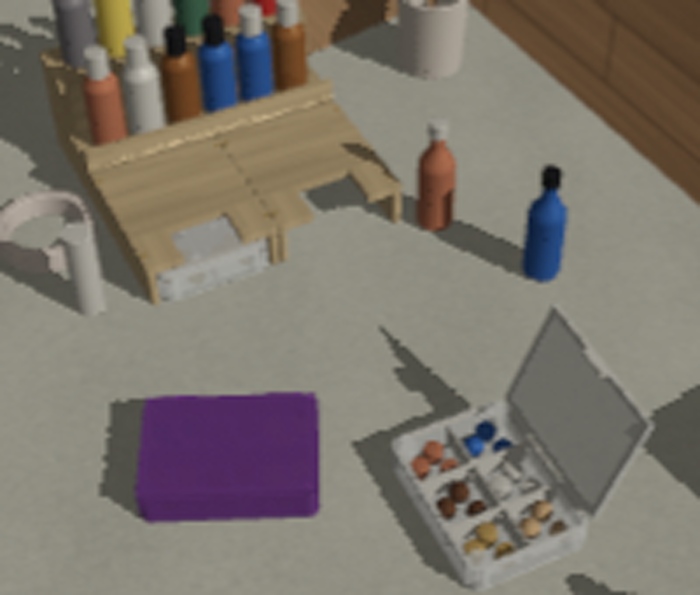

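The crops show the corners I need. In the top crop the roof's front corners are at (267,188) and (232,497), and the case rim corners at about (565,395), (732,410), (744,290) and (573,272). The side crop shows the same corners, so I'll triangulate them.

```bash
python3 - <<'E'
from h import *
np.set_printoptions(precision=1,suppress=True)
t=np.load("t.npy",allow_pickle=True).item();s=np.load("s.npy",allow_pickle=True).item()
T=lambda p:np.array(p,float)/3.6+[110,90]
S=lambda p:np.array(p,float)/3.5+[140,90]
bt=T([(267,188),(232,497),(248,332)]);bs=S([(400,188),(153,275),(281,228)])
print("bay front far,near,seam\n",tri(t,bt,s,bs)); print(onz(t,bt,49),"\n",onz(s,bs,49))
b2=T([(78,170),(17,480),(60,323)]);bs2=S([(332,100),(88,162),(218,136)])
print("back\n",tri(t,b2,s,bs2),"\n",onz(t,b2,49),"\n",onz(s,bs2,49))
ct=T([(563,395),(732,412),(744,290),(573,272)]);cs=S([(395,440),(470,585),(588,527),(505,400)])
print("case NL NR FR FL\n",tri(t,ct,s,cs));print(onz(t,ct,30),"\n",onz(s,cs,30))
lt=T([(592,190),(770,210)]);ls=S([(556,308),(650,427)])
print("lid\n",tri(t,lt,s,ls))
# bottles feet
print("orange,blue feet side",onz(s,S([(435,222),(542,272)]),0))
print("paintc,jar,glue side",onz(s,[(357,284),(278,362),(165,176)],0))
print("purple top corners",onz(t,T([(475,427),(580,490)]),34))
E
```

```text
bay front far,near,seam
 [[703.7 139.8  43.9   1.3]
 [441.  154.5  42.2   3.9]
 [576.4 149.7  42.3   2.7]]
[[702.7 138.7  49. ]
 [438.6 153.8  49. ]
 [576.3 148.1  49. ]] 
 [[699.7 134.8  49. ]
 [440.5 147.1  49. ]
 [571.8 143.3  49. ]]
back
 [[719.7 304.6  37.7   0.9]
 [451.9 328.7  48.5   4.8]
 [584.5 306.7  42.3   4.2]] 
 [[715.4 301.   49. ]
 [449.6 329.3  49. ]
 [581.1 305.1  49. ]] 
 [[712.8 291.4  49. ]
 [454.1 327.3  49. ]
 [583.3 298.4  49. ]]
case NL NR FR FL
 [[ 534.  -119.    27.6    6.7]
 [ 519.6 -265.3   10.6    3.2]
 [ 626.  -275.7   23.9    1.9]
 [ 643.  -127.3   22.6    5.2]]
[[ 530.5 -117.7   30. ]
 [ 518.3 -262.    30. ]
 [ 625.4 -274.8   30. ]
 [ 638.5 -125.8   30. ]] 
 [[ 536.3 -121.4   30. ]
 [ 510.  -275.1   30. ]
 [ 621.8 -278.7   30. ]
 [ 641.6 -132.8   30. ]]
lid
 [[ 683.5 -134.3  122.7    1.7]
 [ 668.8 -277.2  124.6    0.6]]
orange,blue feet side [[733.2 120.4   0. ]
 [783.6   5.2  -0. ]]
paintc,jar,glue side [[ 664.  -445.     0. ]
 [ 370.4 -502.3    0. ]
 [ 389.   195.8    0. ]]
purple top corners [[ 501.4  -43.4   34. ]
 [ 449.8 -132.    34. ]]
```

```bash
cat >> h.py <<'E'
def down(a):  # tool pointing down, tool y at world angle a
    return R.from_matrix(np.array([[-np.sin(a),np.cos(a),0],[np.cos(a),np.sin(a),0],[0,0,-1.]]).T).as_quat()
def seg(a,b,th=None,**k): return r.servo_line(a,b,**k)
E
sed -i '/^def down/,$d' h.py; cat >> h.py <<'E'
def down(a):  # tool pointing down, tool y at world angle a
    return R.from_matrix(np.column_stack([[-np.sin(a),np.cos(a),0],[np.cos(a),np.sin(a),0],[0,0,-1.]])).as_quat()
E
python3 - <<'E'
from h import *
np.set_printoptions(precision=2,suppress=True)
a=np.deg2rad(85); q=down(a)
r.servo_line([224,529,380],rate=200)
claw.command_gripper(0)
for p in ([750,-205,330],[745,-205,112],[622,-205,112]): print(solve_ik(p,q))
r.goto([750,-205,330],q); print(readout.get_time(),readout.get_wrist_force())
r.servo_line([745,-205,112],rate=150)
print(r.servo_line([620,-203,112],rate=80,stop_force=15),readout.get_tool_pos(),readout.get_time())
r.wait(1)
r.servo_line([620,-203,300],rate=200)
r.goto([420,-203,300],q)
t=cam("top");s=cam("side");np.save("t1.npy",t);np.save("s1.npy",s)
A=cv2.resize(t["pixels"][90:240,110:330],None,fx=3.6,fy=3.6,interpolation=cv2.INTER_CUBIC)
cv2.imwrite("pics/tc1.png",A); print(readout.get_time(),readout.get_wrist_force())
E
```

```text
[-0.28  0.66  0.7  -0.    1.78 -1.77]
[-0.28  0.7   1.16 -0.    1.28 -1.77]
[-0.34  0.52  1.51 -0.    1.11 -1.82]
5.1167 [-0.2   0.28 -0.27]
False [ 620.38 -202.99  111.89] 8.4333
11.4417 [-0.9   0.3   0.49]
```

View pics/tc1.png

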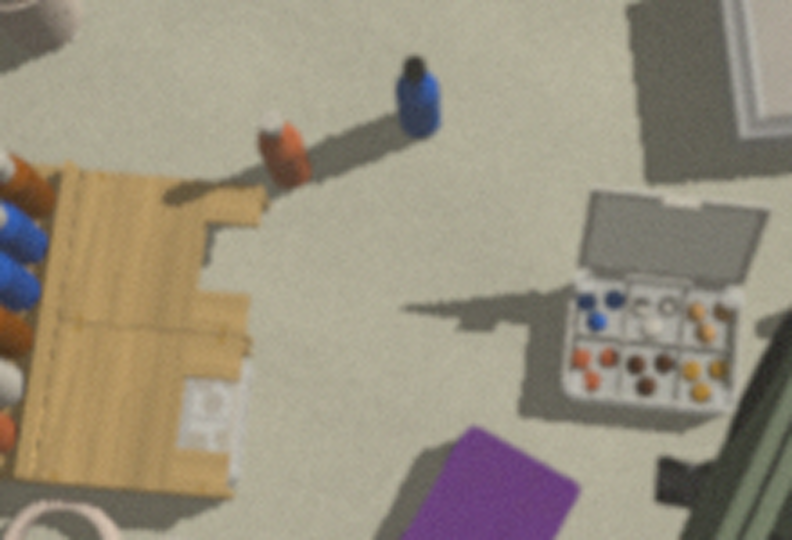

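The lid is unchanged in the top view, still at (680,240) in the crop. I'll repeat the stroke, sampling the side camera along the way to see why.

```bash
python3 - <<'E'
from h import *
np.set_printoptions(precision=1,suppress=True)
a=np.deg2rad(85); q=down(a)
r.servo_line([560,-203,300],rate=250); r.servo_line([745,-205,300],rate=250)
r.servo_line([745,-205,108],rate=250)
fr=[]
for x in (680,650,620,590):
    print(r.servo_line([x,-203,108],rate=120,stop_force=15),readout.get_tool_pos(),readout.get_wrist_force(),readout.get_time())
    fr.append(cam("side")["pixels"][130:270,220:340])
r.wait(.6)
fr.append(cam("side")["pixels"][130:270,220:340]);fr.append(cam("top")["pixels"][100:240,220:340])
m=np.vstack([np.hstack(fr[:3]),np.hstack(fr[3:])])
cv2.imwrite("pics/m.png",cv2.resize(m,None,fx=2.1,fy=2.1,interpolation=cv2.INTER_CUBIC)); print(readout.get_time())
E
```

```text
False [ 682.3 -203.   111.5] [2.8 1.7 6.2] 14.65
True [ 675.7 -202.9  113.9] [0.1 1.3 2.3] 14.9083
True [ 670.6 -202.8  115. ] [0.2 0.3 2.4] 15.2083
True [ 661.9 -202.4  116. ] [ 0.2 -0.2  0.5] 15.5583
16.3083
```

View pics/m.png

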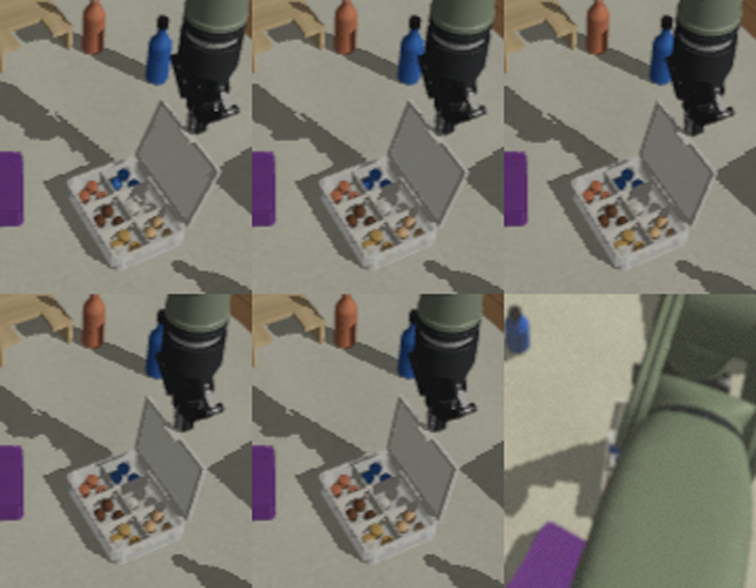

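The lid is being pushed: by frame 4 it is more upright. The force stop is tripping on start-up transients. I'll carry on without it.

```bash
python3 - <<'E'
from h import *
np.set_printoptions(precision=1,suppress=True)
fr=[]
for x in (640,620,600,580):
    r.servo_line([x,-203,106],rate=60)
    print(readout.get_tool_pos(),readout.get_wrist_force(),readout.get_time())
    fr.append(cam("side")["pixels"][130:270,220:340])
r.wait(.5)
fr.append(cam("side")["pixels"][130:270,220:340]);r.wait(.4);fr.append(cam("side")["pixels"][130:270,220:340])
m=np.vstack([np.hstack(fr[:3]),np.hstack(fr[3:])])
cv2.imwrite("pics/m2.png",cv2.resize(m,None,fx=2.1,fy=2.1,interpolation=cv2.INTER_CUBIC)); print(readout.get_time())
E
```

```text
[ 640.1 -203.1  106.1] [ 0.1  0.1 -0.3] 16.875
[ 619.8 -203.1  106.3] [ 0.2  0.1 -0.3] 17.4083
[ 599.8 -203.1  106.2] [0.4 0.3 1.2] 17.9417
[ 579.8 -203.1  106.2] [-0.9  0.1  0.3] 18.475
19.525
```

View pics/m2.png

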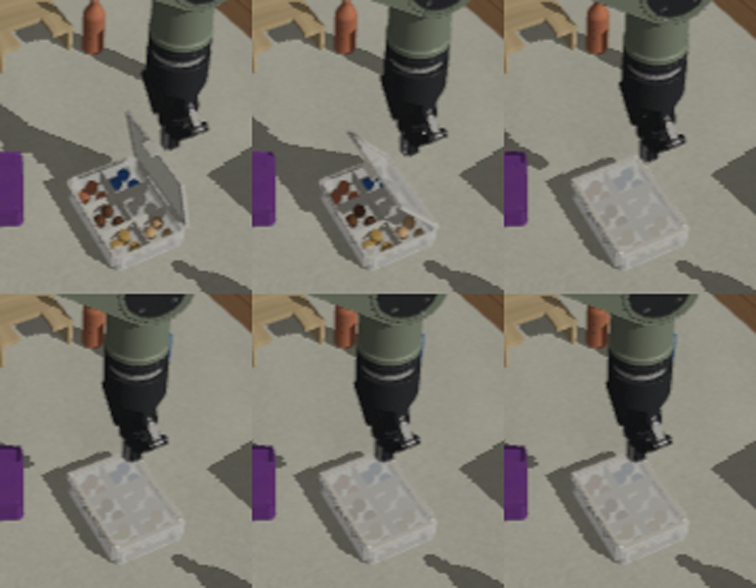

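The lid is shut: frames 3 to 6 show the clear panel flat on the case. Next I'll move the arm aside and measure the case and bay more exactly with masks.

```bash
python3 - <<'E'
from h import *
np.set_printoptions(precision=1,suppress=True,linewidth=180)
a=np.deg2rad(85); q=down(a)
r.servo_line([570,-203,300],rate=300)
r.goto([380,-330,300],q)
t=cam("top");s=cam("side");np.save("t2.npy",t);np.save("s2.npy",s); print(readout.get_time())
A=cv2.resize(t["pixels"][90:240,110:330],None,fx=3.6,fy=3.6,interpolation=cv2.INTER_CUBIC)
B=A
cv2.imwrite("pics/tc2.png",B)
t0=np.load("t.npy",allow_pickle=True).item()
img=t0["pixels"].astype(np.float32); wood=img[...,2]-img[...,0]
# line along bay y at depth d mm from front, using initial front pts
def px(d,P):
    K=np.array([[d["fx"],0,d["cx"]],[0,d["fy"],d["cy"]],[0,0,1]])
    v=R.from_quat(d["attitude"]).inv().apply(np.array(P)-d["xyz"]); v=np.c_[v[:,0],-v[:,1],-v[:,2]]
    return cv2.projectPoints(v,np.zeros(3),np.zeros(3),K,np.array([d["k1"],0,0,0,0.]))[0].reshape(-1,2)
for D in (10,20,30,60,100):
    c=np.array([702.7,138.7])+D*np.array([.062,.998]); L=np.arange(-14,290,2.)
    P=np.c_[c[0]-L*.998,c[1]+L*.062,np.full(len(L),49)]
    u=px(t0,P).astype(np.float32); p=cv2.remap(wood,u[:,0],u[:,1],cv2.INTER_LINEAR).ravel()
    b=p>25 ; e=np.flatnonzero(np.diff(b.astype(int)))
    print(D,[(L[i]+2*(25-p[i])/(p[i+1]-p[i])).round(1) for i in e])
# front/back profiles: along bay x at offsets
for O in (10,25,100,115,145,155,160,250):
    c=np.array([702.7,138.7])-O*np.array([.998,-.062]); L=np.arange(-20,60,2.)
    P=np.c_[c[0]+L*.062,c[1]+L*.998,np.full(len(L),49)]
    u=px(t0,P).astype(np.float32); p=cv2.remap(wood,u[:,0],u[:,1],cv2.INTER_LINEAR).ravel()
    b=p>25; e=np.flatnonzero(np.diff(b.astype(int)))
    print("front",O,[(L[i]+2*(25-p[i])/(p[i+1]-p[i])).round(1) for i in e])
E
```

```text
21.3333
10 [np.float64(-5.3), np.float64(37.0), np.float64(88.6), np.float64(171.4), np.float64(224.2), np.float64(267.1)]
20 [np.float64(-4.4), np.float64(39.3), np.float64(88.2), np.float64(169.4), np.float64(225.5), np.float64(267.3)]
30 [np.float64(-4.4), np.float64(37.5), np.float64(61.6), np.float64(62.6), np.float64(67.9), np.float64(71.1), np.float64(87.6), np.float64(170.3), np.float64(222.8), np.float64(266.8)]
60 [np.float64(-4.7), np.float64(267.4)]
100 [np.float64(-9.4), np.float64(266.5), np.float64(286.2)]
front 10 [np.float64(-5.0)]
front 25 [np.float64(0.0)]
front 100 [np.float64(0.3)]
front 115 [np.float64(-0.5)]
front 145 [np.float64(-6.0)]
front 155 [np.float64(2.6)]
front 160 [np.float64(2.7)]
front 250 [np.float64(3.5)]
```

View pics/tc2.png

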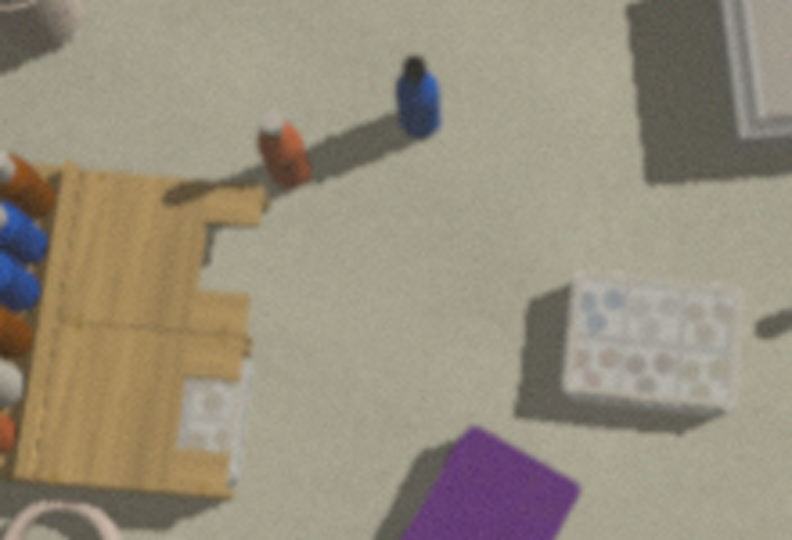

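The shut case's corners in the crop are about (575,272), (744,288), (728,408) and (565,395). The empty bay's mouth works out at about (640,142), with the bay axis about 3.8° off +y. Next I'll push the case sideways onto that axis with both fingers on its near side.

```bash
cat >> h.py <<'E'
th=np.deg2rad(3.8); b=np.array([np.sin(th),np.cos(th)]); n=np.array([b[1],-b[0]]); M=np.array([640,142.5])
qs=down(np.pi/2-th); qe=down(-th)
E
python3 - <<'E'
from h import *
np.set_printoptions(precision=1,suppress=True)
c=M-339*b
claw.command_gripper(60)
p=c-130*n; r.goto([*p,120],qs); r.servo_line([*p,20],rate=150)
print(readout.get_tool_pos(),readout.get_finger_gap())
p1=c-66*n; print(r.servo_line([*p1,20],rate=50),readout.get_tool_pos(),readout.get_wrist_force(),readout.get_time())
p=c-90*n; r.servo_line([*p,20],rate=150);r.servo_line([*p,130],rate=250)
e=c-112*b
print(solve_ik([*e,130],qe))
r.goto([*e,130],qe); print(readout.get_time())
r.servo_line([*e,20],rate=150)
e1=c+195*b-86*b   # nose ~70 mm before mouth
e1=M-(75+25+86)*b-0*n
print(r.servo_line([*(M-(25+75+86)*b+0*b),20],rate=70),readout.get_tool_pos(),readout.get_wrist_force(),readout.get_time())
t=cam("top");s=cam("side");np.save("t3.npy",t);np.save("s3.npy",s); print(readout.get_time())
A=cv2.resize(t["pixels"][110:240,130:290],None,fx=3,fy=3,interpolation=cv2.INTER_CUBIC)
B=cv2.resize(s["pixels"][90:250,170:300],None,fx=2.4,fy=2.4375,interpolation=cv2.INTER_CUBIC)
cv2.imwrite("pics/p3.png",np.hstack([A,B])); print(A.shape,B.shape)
E
```

```text
[ 488.6 -187.9   20.9] 59.87872628738657
False [ 551.3 -191.3   20. ] [-0.   1.2  0.1] 25.1833
[-0.5  0.5  1.4 -0.   1.2 -0.4]
27.3917
False [627.6 -43.2  20. ] [0.4 0.4 0.6] 32.2083
32.3083
(390, 480, 3) (390, 312, 3)
```

View pics/p3.png

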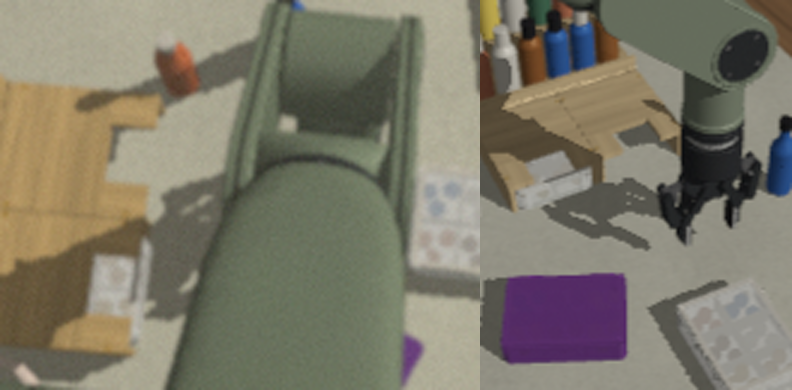

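The case hasn't moved: it is still at top px (267+,183), while the gripper is already past it with no contact force. I need to check where the fingertips really are in the images against the readout.

```bash
cat >> h.py <<'E'
def px(d,P):
    K=np.array([[d["fx"],0,d["cx"]],[0,d["fy"],d["cy"]],[0,0,1]])
    v=R.from_quat(d["attitude"]).inv().apply(np.array(P,float).reshape(-1,3)-d["xyz"]); v=np.c_[v[:,0],-v[:,1],-v[:,2]]
    return cv2.projectPoints(v,np.zeros(3),np.zeros(3),K,np.array([d["k1"],0,0,0,0.]))[0].reshape(-1,2)
E
python3 - <<'E'
from h import *
np.set_printoptions(precision=3,suppress=True)
s=np.load("s3.npy",allow_pickle=True).item()
print(readout.get_tool_pos(),readout.get_q(),readout.get_finger_gap(),readout.get_time(),solve_ik(readout.get_tool_pos(),qe))
p=readout.get_tool_pos()
P=[np.r_[p[:2]+k*37*n,z] for z in (7,60,100) for k in (-1,1)]
u=px(s,P); print(u,"\ncrop",(u-[170,90])*[2.4,2.4375]+[480,0])
n0=np.load("t.npy",allow_pickle=True).item()["pixels"].astype(int);n2=np.load("t2.npy",allow_pickle=True).item()["pixels"].astype(int)
E
```

```text
[627.674 -43.189  20.004] [-0.087  0.571  1.677 -0.     0.893 -0.021] 59.92014815246323 32.3083 [-0.087  0.571  1.677 -0.     0.893 -0.021]
[[254.054 196.517]
 [274.293 188.695]
 [254.262 184.964]
 [275.129 177.126]
 [254.429 175.745]
 [275.796 167.904]] 
crop [[681.729 259.635]
 [730.303 240.57 ]
 [682.23  231.474]
 [732.31  212.37 ]
 [682.629 209.005]
 [733.91  189.891]]
```

In the image the fingertips sit about 25–30 mm higher than the readout implies. That explains why they skimmed over the case, and over the lid on the first pass. I'll find the real height by touching the table gently here, where it is clear.

```bash
python3 - <<'E'
from h import *
np.set_printoptions(precision=2,suppress=True)
x,y,_=readout.get_tool_pos()
for z in range(14,-31,-6):
    f=r.servo_line([x,y,z],rate=25,stop_force=6)
    print(z,f,readout.get_tool_pos(),readout.get_wrist_force(),readout.get_time())
    if f or abs(readout.get_wrist_force()[2])>4: break
E
```

```text
14 False [627.46 -43.18  13.67] [ 0.3 -0.2 -0.8] 32.7
8 False [627.49 -43.16   7.73] [-0.45  0.13 -1.22] 33.0917
2 False [627.5  -43.17   1.74] [ 1.11 -1.19 -0.53] 33.4833
-4 False [627.48 -43.19  -4.28] [ 0.45 -0.04 -0.2 ] 33.875
-10 False [627.54 -43.16 -10.24] [ 0.3  -0.29  1.15] 34.2667
-16 False [627.51 -43.17 -16.25] [ 0.45  0.16 -0.7 ] 34.6583
-22 False [627.5  -43.19 -22.25] [-0.17  0.3   0.65] 35.05
-28 True [628.23 -43.24 -23.71] [-0.13  0.67  5.81] 35.2667
```

The tips touch the table at a readout z of about −23.5, so the readout is offset by roughly 33 mm in height while xy agrees with the images. I'll redo the side push and the approach at z = −18, and draw the expected outlines on one check picture.

```bash
python3 - <<'E'
from h import *
np.set_printoptions(precision=1,suppress=True)
def ov(d,x0,y0,w,h,k,cs):
    im=cv2.resize(d["pixels"][y0:y0+h,x0:x0+w],None,fx=k,fy=k,interpolation=cv2.INTER_CUBIC)
    for c,z,col in cs:
        P=[np.r_[c+i*75*b+j*55*n,z] for i,j in((-1,-1),(1,-1),(1,1),(-1,1))]
        cv2.polylines(im,[((px(d,P)-[x0,y0]+.5)*k).astype(int)],True,col,1)
    return im
Z=-18
c=M-339*b
p=c-130*n; r.servo_line([*readout.get_tool_pos()[:2],70],rate=250); r.goto([*p,70],qs); r.servo_line([*p,Z],rate=150)
p1=c-66*n; print(r.servo_line([*p1,Z],rate=50),readout.get_tool_pos(),readout.get_wrist_force(),readout.get_time())
p=c-85*n; r.servo_line([*p,Z],rate=150);r.servo_line([*p,70],rate=250)
e=c-115*b
r.goto([*e,70],qe); r.servo_line([*e,Z],rate=200)
t=cam("top");s=cam("side")
print(readout.get_time()); home=M+72*b
A=ov(t,125,120,230,120,3.4,[(c,32,(0,0,255)),(home,49,(0,255,0))]);B=ov(s,170,115,190,140,2.3,[(c,32,(0,0,255)),(home,0,(0,255,0))])
print(r.servo_line([*(c-75*b),Z],rate=60),readout.get_wrist_force())
c2=M-(75+25)*b
print(r.servo_line([*(c2-86*b),Z],rate=80),readout.get_tool_pos(),readout.get_wrist_force(),readout.get_time())
s=cam("side");np.save("s4.npy",s);np.save("t4.npy",cam("top"))
C=ov(s,180,100,120,140,2.3,[(c2,32,(0,0,255)),(home,0,(0,255,0))])
W=np.zeros((600,800,3),np.uint8); A=A[:276,:782]; W[:A.shape[0],:A.shape[1]]=A
W[276:276+B.shape[0],:B.shape[1]]=B[:324]; W[276:276+C.shape[0],440:440+C.shape[1]]=C[:324]
cv2.imwrite("pics/p4.png",W)
E
```

```text
False [ 551.9 -191.5  -18. ] [-0.8 -0.4 -1.1] 39.6
42.3667
False [ 0.4  0.  -0.6]
False [627.7 -43.2 -18. ] [ 1.  -1.9 -0.8] 46.1833
```

View pics/p4.png

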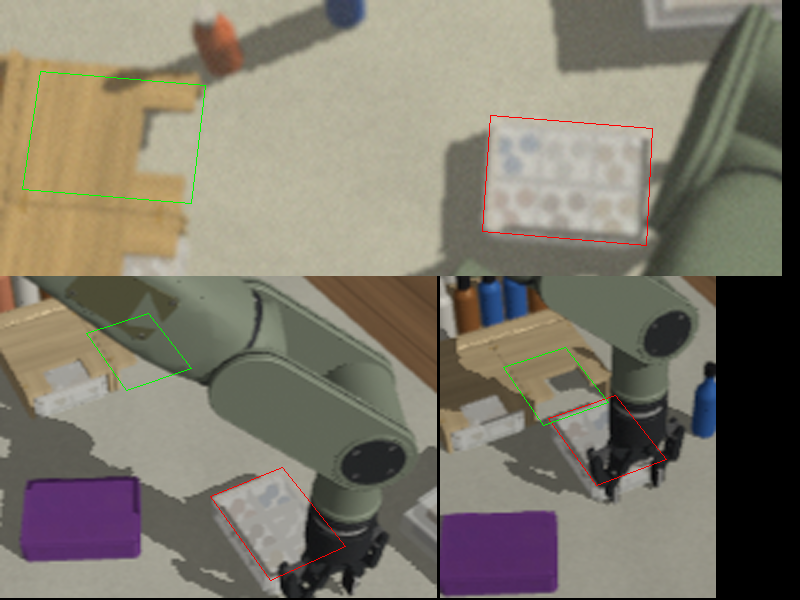

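The overlays agree with the case within about 2–3 mm. The lid is shut, and the nose is about 25 mm short of the mouth and lined up with it. I'll push it in, stopping on force.

```bash
python3 - <<'E'
from h import *
np.set_printoptions(precision=1,suppress=True)
f=False
for d in (-150,-100,-50,-22,-6):
    f=r.servo_line([*(M+d*b),-18],rate=60 if d<-22 else 40,stop_force=18)
    p=readout.get_tool_pos(); w=readout.get_wrist_force()
    print(d,f,p,"along",(p[:2]-M)@b,"lat",(p[:2]-M)@n,w,readout.get_time())
    if f: break
np.save("s5.npy",cam("side"))
E
```

```text
-150 False [630.2  -6.5 -17.9] along -149.35495116555487 lat 0.05782578358409358 [ 0.5 -0.7  0.6] 47.0333
-100 False [633.3  43.2 -18.1] along -99.53683257369929 lat -0.07374691874684054 [ 0.4 -0.3 -0.2] 48.0167
-50 False [636.9  93.  -17.9] along -49.590954611711865 lat 0.1642471081579915 [-0.1 -0.2  1.1] 49.0
-22 False [638.5 121.3 -18.1] along -21.298319545955472 lat -0.08227418122884678 [ 0.6 -0.1  0.2] 49.85
-6 True [638.8 133.1 -18.5] along -9.416818326581712 lat -0.6010334601937876 [-0.3 -0.8  0.9] 50.2667
```

It stopped by contact, near the expected depth. To be sure the contact wasn't a finger on the roof edge, I'll press again with closed fingers, which fit within the notch. Then I'll compare the case's projection with the full bay's.

```bash
python3 - <<'E'
from h import *
np.set_printoptions(precision=1,suppress=True,linewidth=200)
p=M-40*b
r.servo_line([*p,-3],rate=120); claw.command_gripper(0)
r.servo_line([*(M-18*b),-3],rate=80)
f=r.servo_line([*(M+0*b),-3],rate=30,stop_force=15)
q=readout.get_tool_pos(); print(f,"along",(q[:2]-M)@b,readout.get_wrist_force(),readout.get_time())
r.servo_line([*(M-60*b),-3],rate=150); r.servo_line([*(M-60*b),200],rate=300)
r.goto([450,-250,280],qe); print(readout.get_time())
t=cam("top");s=cam("side");np.save("t6.npy",t);np.save("s6.npy",s)
for d,nm in((t,"top"),(s,"side")):
    im=d["pixels"].astype(np.float32)
    for off in (0,-133):
        prof=[]
        for o in (-20,-10,0,10,20):
            L=np.arange(-30,40,3.)
            P=np.array([np.r_[M+l*b+(off+o)*n,34] for l in L]); u=px(d,P).astype(np.float32)
            prof.append(cv2.remap(im,u[:,0],u[:,1],cv2.INTER_LINEAR)[:,0])
        a=np.mean(prof,0); print(nm,off,"R-B",(a[:,2]-a[:,0]).round().astype(int),"G",a[:,1].round().astype(int))
E
```

```text
True along -9.425210525934416 [-0.  -0.9  0.5] 52.2167
54.975
top 0 R-B [26 26 24 25 26 26 25 25 24 19 15 15 18 21 18 16 15 15 14 15 16 17 17 15] G [171 172 172 173 172 172 171 171 174 174 176 180 180 177 177 176 175 173 173 174 171 170 171 173]
top -133 R-B [26 26 27 26 25 25 26 25 25 21 15 14 17 20 19 17 17 16 16 16 18 18 18 16] G [171 172 172 171 171 172 172 173 174 174 175 178 180 179 177 176 176 175 176 174 172 172 174 176]
side 0 R-B [-1 -1 -1 -1 -1 -1 -1 -1 -1  0  1  1  1  1  0  1  1  1  1  1  2  2  2  2] G [22 22 22 21 21 21 22 24 28 34 41 43 44 45 46 50 52 54 59 63 66 68 72 73]
side -133 R-B [ 8  7  6  6  7  7  8  8  7  7  7  9 11 11 11 10 10  9  9  8  7  6  6  6] G [154 155 159 163 163 161 160 163 167 168 167 163 158 153 150 148 147 146 147 147 148 148 148 148]
```

The closed-finger press stopped at the same depth, and the edge profiles of both bays match, so the case is home. I'll do one last check that the bystanders haven't moved, then hand in.

```bash
python3 - <<'E'
from h import *
a=np.load("t.npy",allow_pickle=True).item()["pixels"];c=np.load("t6.npy",allow_pickle=True).item()["pixels"]
m=(cv2.GaussianBlur(cv2.absdiff(a,c),(5,5),0).max(2)>25).astype(np.uint8)
k,_,st,_=cv2.connectedComponentsWithStats(m)
print([x.tolist() for x in st[1:] if x[4]>8])
r.wait(.3); print(readout.get_time()); workorder.sign_off()
E
```

```text
[[220, 142, 105, 70, 4025], [165, 147, 21, 31, 273], [213, 148, 227, 236, 19925], [441, 199, 4, 4, 15], [0, 277, 190, 107, 5457], [51, 314, 8, 18, 124], [0, 317, 8, 18, 98], [41, 318, 8, 14, 95], [27, 324, 12, 17, 113], [350, 351, 4, 4, 10], [165, 352, 21, 32, 404], [83, 361, 80, 23, 1045], [194, 367, 33, 17, 403], [229, 378, 10, 6, 18]]
55.375
the job is handed in; nothing more can be done
```

The lid is shut and the case is fully home in the empty bay, judging by matching contact depth and edge profile rather than a final picture; paint_a, paint_b, glue stick and tape are unmoved in the top view (the arm blocked a full check of the jar and paint_c, which it never went near), and I handed in at 55.4 s.

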